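# Tighten the screw clamp on a glued test coupon

### The arm

A 7-joint arm with a two-finger parallel gripper is mounted at the origin on the work surface. World frame = base frame: x ahead of the robot, y to its left, z up, the work surface at z = 0. Lengths are in m, angles in rad, forces in N, time in s.
With the tool pointing down it reaches from about 0.4 to 0.85 m from the base axis. Payload 4.5 kg.
Tool frame: the origin (TCP) lies on the centre line of the jaws, within the pads' length; the fingertips stand r.tip_reach ahead of it and the grasp point (between the pads) lies 3 mm ahead of it (r.tip_reach is the distance from the TCP to the fingertips, in m); z points along the fingers, y is the line along which they close (so a half turn about z gives the same grasp; the last joint's range is limited). The gripper opens to 88 mm and grips with 3 to 60 N. Pads are 18 mm wide; open, the fingers measure 123 mm over their backs; the gripper's body (75 mm by 187 mm) begins 45 mm behind the grasp point.
Start: joints at [1.287, 0.689, -0.195, 1.565, 0.157, 0.902, -0.215], TCP at [0.195, -0.594, 0.261] pointing down, gripper open.
Joint ranges: [-3.01, 3.01], [-0.46, 2.08], [-1.47, 1.51], [0.13, 2.56], [-1, 4.14], [0.04, 2.09], [-2.66, 2.66]. Speed limits (rad/s): [2.57, 2.57, 3.14, 3.14, 3.14, 3.14, 3.14].

### API

Orientations are given as a unit quaternion [x, y, z, w].
In Python, from plant import readout, eyes, ticket, r gives the robot as it stands. The module is installed in compiled form; this text tells all that it offers.
- The arm moves only by the tool carry_out, never from a script. Its argument "motion" is a list that holds one entry, the list of rows, each a list of 7 numbers: the shift along the tool's x, y, z in mm, then the turn, a rotation vector about the tool's x, y, z in rad, then the opening in per cent of the stroke, from 0 (shut) to 100 (fully open). In form: [[[dx, dy, dz, ax, ay, az, claw], ...]]. A call has 1 to 8 rows; each row shifts and turns the commanded pose from where the row before left it, along the tool's axes as they then stand; what a row does not reach is not made up. A row lasts 1/10 s, in which the tool goes at most 50 mm and 8.59 degrees, less where a joint would pass 70% of its speed; a pose out of reach is approached as far as the arm can. A call is refused whole if a number of a shift passes 50 or a number of a turn 0.15, either way. A call with a gripper value outside its range is refused whole. The fingers move at their own pace and stop on an object; "squeeze" is the grip in N (left out, the last holds). Time passes only in rows, so rows that do not move let the fingers close. It gives the time, the measured TCP pose, the force and the opening at its end, in the units of the state.
- readout.get_state(): the state, without advancing time (a new reading comes with each control period).
- eyes.snapshot(name): name is "scene" or "top" or "wrist"; returns a dict with "pixels" (400x640x3 uint8, red, green, blue), "K" (3x3 intrinsics, pixels), "origin" and "attitude" of the camera in the world. Camera axes: x right, y down, z forward; pixel columns grow to the right and rows downward; lengths in m; the calibration is good to about 2 mm. The wrist camera is an equidistant fisheye: a pixel r from the principal point sees the ray r / f radians off the axis. A picture is of the moment at which its call begins. There is no depth.
- ticket.finish_job(): hands the job in, once; it reports no verdict.
The state is a dict: "clock": time; "q": joint angles; "qd": joint speeds; "joint_torque": joint torques, N m; "tool_pos": TCP position; "eef_rot": TCP orientation; "contact_force": force on the tool from outside, world axes, zero at the start; "moment": the same for the moment, N m; "opening": opening from 0.0 (shut) to 1.0 (fully open).
Only numpy, scipy, OpenCV 4.12 (cv2) and the standard library are available. Lean on these libraries where they do the work, as an engineer would, in place of code of your own. Each camera call takes 0.05 s, during which the arm holds its last target. There are 200 camera calls.

### The job

A freshly glued aluminium coupon is lying loose in one of the two bench screw clamps. Take hold of that clamp's T-handle and turn it clockwise until the rising resistance shows that the coupon is firmly clamped, then let go. Do not turn the handle of the empty clamp, and leave the coupon where it lies.

Things in the scene. Friction and masses are not known exactly. Their poses are not given: they have to be found in the camera images.
- clamp_handle (a point): Centre of the loaded clamp's steel T-bar, on the vertical screw axis, 175 mm above the table; x along the bar, z up. Bar flat-sided, 14 mm wide and high, 114 mm long with its black end knobs; an 11 mm stem below it, free for 43 mm down to the boss: fingers can straddle the bar's middle. It turns about this point at constant height; clockwise from above tightens.
- press_foot: Loaded clamp's round foot, 32 mm wide, 10 high, below the screw; origin: centre of lower face. Sinks 4 mm per rad of handle. First 0.4 to 0.8 rad free, friction about 0.1 N m either way; then it meets a stiff spring: the counter-clockwise torque on the hand climbs some 0.4 N m per rad. A rise of 0.2 N m, or 1.3 rad in all, is firmly clamped; let go, the handle springs back a little and keeps about 20 N.
- coupon: Two glued aluminium strips, 36 x 160 x 10 mm in all, lying on the loaded clamp's anvil (64 mm square, top at 45 mm) below the foot, ends standing out on both sides; origin: centre of underside, y along its length. Clamp: grey C-frame, 132 mm high without handle, open towards the robot, base plate 150 x 100 mm. A like coupon lying on the table is not meant.
- spare_handle_end (a point): One end of the T-bar of the other, empty clamp, 45 mm from its screw axis, 175 mm above the table. That clamp is of the same build and size, with nothing on its anvil; its handle must not be turned.
Mind the look-alikes: they are no part of the job. Leave any brown or pink look-alike of the coupon alone. Leave any yellow look-alike of the part that bears clamp_handle alone.

How it is judged:
By the outcome, as a careful person would: the job done as asked, in the order asked, and still so for the second after the job is handed in, with the robot touching nothing.
It also fails if it takes over 40 s, if anything falls off the work surface, if the arm or the gripper's body presses on something with over 40 N, if the wrist force passes 120 N, or if a joint passes its speed limit or range.

## Working session

There is one attempt and no reset: what is moved stays moved. The work goes in short steps, Python scripts to look and compute and a tool call to move; the robot and the scene stay as the last step left them, time stands still between calls to the robot, and variables do not carry over. Pictures are saved under pics/ and viewed, on a budget of 10 in all, crops included, one or two more only if the job needs it, and the job is handed in when it is done.

Besides the shell and the picture viewer there is one more tool, called after "Emit:" by a JSON object that holds its "fn" and its "kwargs". carry_out: Moves the arm, as the interface text tells. Its arguments: {"type":"object","properties":{"motion":{"type":"array","items":{"type":"array","items":{"type":"array","items":{"type":"number"}}}},"squeeze":{"type":"number"}},"required":["motion"]}

```bash
mkdir -p pics
cat > h.py <<'E'
import numpy as np,cv2
from plant import readout,eyes,ticket,r
def snap(n,f):
    s=eyes.snapshot(n); cv2.imwrite(f'pics/{f}.png',cv2.cvtColor(s['pixels'],cv2.COLOR_RGB2BGR))
    np.savez(f'pics/{f}.npz',**{k:np.array(v) for k,v in s.items()}); return s
def R_of(a):
    from scipy.spatial.transform import Rotation as R
    a=np.array(a); return a if a.shape==(3,3) else R.from_quat(a).as_matrix()
def ray(s,u,v):
    K=np.array(s['K']); d=np.array([(u-K[0,2])/K[0,0],(v-K[1,2])/K[1,1],1.]); return np.array(s['origin']),R_of(s['attitude'])@d
def onz(s,u,v,z):
    o,d=ray(s,u,v); return o+d*(z-o[2])/d[2]
E
python3 - <<'E'
from h import *
for n in('scene','top'):
    s=snap(n,n); print(n,s['K'],s['origin'],s['attitude'])
print(readout.get_state(),r.tip_reach)
E
```

```text
scene [[362.89800562   0.         323.44902378]
 [  0.         362.89800562 196.94937176]
 [  0.           0.           1.        ]] [1.11069869 0.39951008 0.64340533] [ 0.40331704  0.80158725 -0.39087305 -0.20496707]
top [[464.84017637   0.         324.56610661]
 [  0.         464.84017637 204.8484319 ]
 [  0.           0.           1.        ]] [0.50695773 0.01470734 1.20458669] [-0.7033507   0.71026451 -0.01535148  0.02421668]
{'clock': 0.1, 'q': array([ 1.28678736,  0.68989651, -0.19451464,  1.56619605,  0.15734692,
        0.90251266, -0.21510675]), 'qd': array([ 0.00016231, -0.00287255, -0.00012266, -0.00470201,  0.00025787,
        0.00029632,  0.00213003]), 'joint_torque': array([-2.16343666e-03, -5.28498209e+01, -1.27088439e+00, -1.53836149e+01,
       -5.24652028e-02,  1.97277237e-03,  3.03482091e-05]), 'tool_pos': array([ 0.19509184, -0.59323244,  0.26000405]), 'eef_rot': array([ 9.87393856e-01,  1.58280504e-01, -2.05515509e-04, -7.82289888e-04]), 'contact_force': array([-0.16016454,  0.17405405, -0.39825794]), 'moment': array([-0.03348342,  0.01477888,  0.01115029]), 'opening': 0.9994526586208895} 0.022
```

View pics/scene.png

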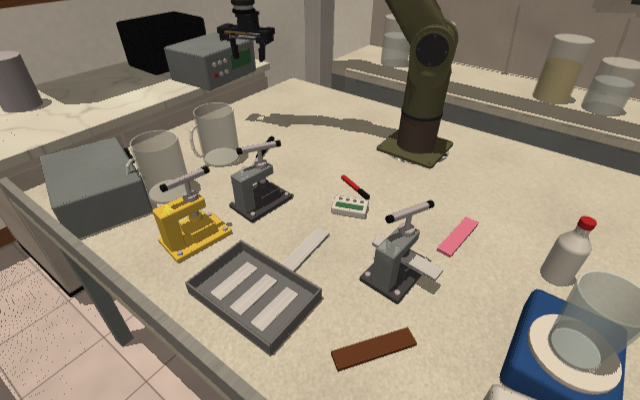

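View pics/top.png

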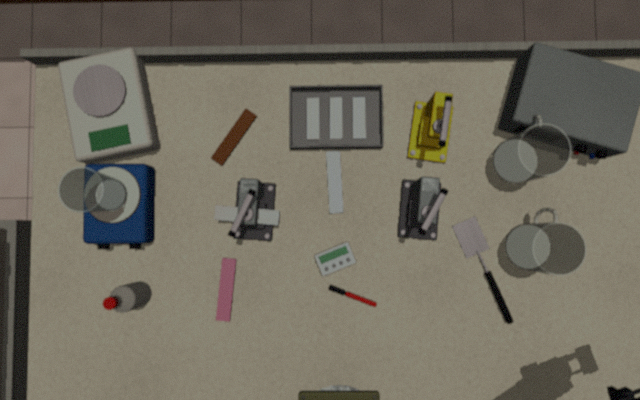

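Scene and top views agree. There are three clamps in the top view:
- Grey at (243,213), with an aluminium strip sticking out at both sides.
- Grey at (432,210), empty.
- Yellow at (445,120), a look-alike.

The first fits the description. I'll confirm it in a crop and measure the bar.

Run:
```python
from h import *
t=cv2.imread('pics/top.png')[170:250,200:300]; s=cv2.imread('pics/scene.png')[190:305,350:450]
a=cv2.resize(t,(500,400),interpolation=cv2.INTER_CUBIC); b=cv2.resize(s,(300,400)[:2],interpolation=cv2.INTER_CUBIC)
cv2.imwrite('pics/crop1.png',np.hstack([a,b]))
T=dict(np.load('pics/top.npz'));S=dict(np.load('pics/scene.npz'))
for n,s,box in(('top',T,(180,245,225,265)),('scene',S,(195,228,380,440))):
    p=s['pixels'][box[0]:box[1],box[2]:box[3]].astype(int)
    m=((p.max(2)<50)).astype(np.uint8)
    k,l,st,c=cv2.connectedComponentsWithStats(m)
    for i in range(1,k):
        if st[i,4]>5: print(n,st[i],c[i]+[box[2],box[0]],onz(s,*(c[i]+[box[2],box[0]]),.175))
```

```text
top [ 24   2  16  28 177] [258.70056497 193.92090395] [0.59054807 0.17371106 0.175     ]
top [25 20  5  8 10] [251.6 203. ] [0.57046646 0.18955891 0.175     ]
top [38 22  2  6  6] [263.83333333 204.5       ] [0.56684911 0.16231809 0.175     ]
top [ 13  41  27  18 199] [248.46231156 228.97487437] [0.51285111 0.19656535 0.175     ]
top [ 4 51  7  7 26] [231.84615385 233.88461538] [0.5023325  0.23347643 0.175     ]
scene [48  6  6  7 28] [430.67857143 203.5       ] [0.49979112 0.23634588 0.175     ]
scene [ 6 20  8  8 50] [389.46 218.64] [0.59445526 0.19045452 0.175     ]
```

View pics/crop1.png

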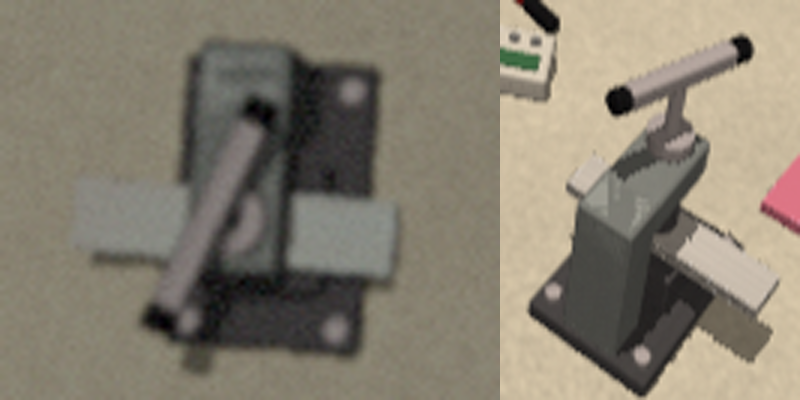

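The crop confirms it: a strip lies under the foot and stands out on both sides. Bar ends in the top view are (251.6,191.6) and (231.8,233.6), and the two views agree. The bar centre is about (0.548, 0.2125) and its yaw about -25.5°. Knob spacing comes out at 105 mm, which fits the given length. I'll move in an arc around the base.

Emit:
{"fn": "carry_out", "kwargs": {"motion": [[[42,-1,-5,0,0,-0.068,100],[42,-1,-5,0,0,-0.068,100],[42,-1,-5,0,0,-0.068,100],[42,-1,-5,0,0,-0.068,100],[42,-1,-5,0,0,-0.068,100],[42,-1,-5,0,0,-0.068,100],[42,-1,0,0,0,-0.068,100],[42,-1,0,0,0,-0.068,100]]]}}

```text
clock: 0.9
tool_pos: [0.4743, -0.4106, 0.2904]
eef_rot: [0.908, 0.419, -0.0, -0.0]
contact_force: [-0.3, 0.4, -0.5]
opening: 0.999
```

Emit:
{"fn": "carry_out", "kwargs": {"motion": [[[42,-2,0,0,0,-0.068,100],[42,-2,0,0,0,-0.068,100],[42,-2,0,0,0,-0.068,100],[42,-2,0,0,0,-0.068,100],[42,-2,0,0,0,-0.068,100],[42,-2,0,0,0,-0.068,100],[42,-2,0,0,0,-0.068,100],[42,-2,0,0,0,-0.068,100]]]}}

```text
clock: 1.7
tool_pos: [0.6099, -0.1073, 0.2902]
eef_rot: [0.762, 0.647, -0.0, -0.0]
contact_force: [0.3, -0.3, 0.1]
opening: 0.998
```

Emit:
{"fn": "carry_out", "kwargs": {"motion": [[[42,-2,0,0,0,-0.068,100],[42,-2,0,0,0,-0.068,100],[42,-2,0,0,0,-0.068,100],[42,-2,0,0,0,-0.068,100],[30,-2,0,0,0,-0.1,100],[20,-2,0,0,0,-0.1,100],[10,-2,0,0,0,-0.1,100],[0,0,0,0,0,0,100]]]}}

```text
clock: 2.5
tool_pos: [0.595, 0.1185, 0.2904]
eef_rot: [0.548, 0.837, 0.0, -0.001]
contact_force: [-0.6, 0.4, -0.5]
opening: 1.001
```

```bash
cat >> h.py <<'E'
def goal(p,yaw_deg):
    from scipy.spatial.transform import Rotation as R
    s=readout.get_state(); M=R.from_quat(s['eef_rot']).as_matrix()
    y=np.deg2rad(yaw_deg); G=np.array([[np.cos(y),np.sin(y),0],[np.sin(y),-np.cos(y),0],[0,0,-1]])
    print('pos',s['tool_pos'].round(4),'yaw',np.degrees(np.arctan2(M[1,0],M[0,0])).round(1),'q',s['q'].round(2),'t',s['clock'],'F',s['contact_force'].round(2),'M',s['moment'].round(3),'op',s['opening'])
    print('shift mm',(M.T@(np.array(p)-s['tool_pos'])*1e3).round(1),'turn',R.from_matrix(M.T@G).as_rotvec().round(3))
E
python3 - <<'E'
from h import *
goal([.548,.2125,.26],154.5)
E
```

```text
pos [0.595  0.1185 0.2904] yaw 113.5 q [ 0.06  0.68 -0.6   1.57  0.43  1.02 -0.25] t 2.5 F [-0.55  0.41 -0.51] M [-0.006 -0.147 -0.063] op 1.0013043155566463
shift mm [104.8  -5.5  30.6] turn [-0.    -0.002 -0.715]
```

Emit:
{"fn": "carry_out", "kwargs": {"motion": [[[35,-2,10,0,0,0,100],[35,-2,10,0,0,0,100],[35,-2,10,0,0,0,100],[0,0,0,0,0,-0.145,100],[0,0,0,0,0,-0.145,100],[0,0,0,0,0,-0.145,100],[0,0,0,0,0,-0.145,100],[0,0,0,0,0,-0.135,100]]]}}

```text
clock: 3.3
tool_pos: [0.5496, 0.209, 0.2603]
eef_rot: [0.222, 0.975, -0.001, 0.0]
contact_force: [1.4, -0.2, 0.1]
opening: 0.998
```

Run:
```python
from h import *
goal([.548,.2125,.178],154.5)
s=snap('wrist','wrist1'); print(s['K'],s['origin'],s['attitude'])
```

```text
pos [0.5496 0.209  0.2603] yaw 154.4 q [-0.01  0.73 -0.77  1.66  0.59  0.99  0.13] t 3.3 F [ 1.37 -0.23  0.14] M [ 0.026 -0.191 -0.031] op 0.9981027915208204
shift mm [ 3.   2.6 82.2] turn [-0.001  0.    -0.003]
[[309.70691629   0.         321.18074792]
 [  0.         309.70691629 200.31898875]
 [  0.           0.           1.        ]] [0.47627879 0.24445893 0.38359429] [0.83576629 0.52509018 0.08476179 0.13634679]
```

View pics/wrist1.png

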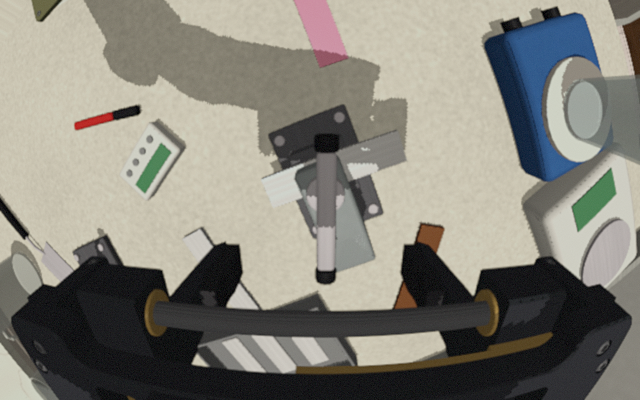

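Wrist view: the bar runs from knob (326,143) to knob (326,276), parallel to the pads and nearly centred between the fingers at x≈225 and 418. I'll refine the centre from these pixels.

Run:
```python
from h import *
s=dict(np.load('pics/wrist1.npz')); K=s['K']
def fe(u,v,z=.175):
    x=np.array([u-K[0,2],v-K[1,2]]);r_=np.hypot(*x);th=r_/K[0,0]
    d=R_of(s['attitude'])@np.r_[np.sin(th)*x/r_,np.cos(th)]; return s['origin']+d*(z-s['origin'][2])/d[2]
a,b=fe(326,143),fe(326,276); d=b-a
print(a,b,(a+b)/2,np.hypot(*d[:2]),np.degrees(np.arctan2(d[1],d[0])))
c=(a+b)/2; goal([c[0],c[1],.178],154.5)
```

```text
[0.50353737 0.23458851 0.175     ] [0.59740623 0.18995625 0.175     ] [0.5504718  0.21227238 0.175     ] 0.10393940604032814 -25.429901982302013
pos [0.5496 0.2088 0.26  ] yaw 154.6 q [-0.01  0.74 -0.78  1.66  0.6   1.    0.13] t 3.35 F [-0.1  -0.44  0.13] M [-0.017 -0.188  0.023] op 1.0001684351239581
shift mm [ 0.7  3.6 82. ] turn [-0.001  0.     0.002]
```

Emit:
{"fn": "carry_out", "kwargs": {"motion": [[[2,3,0,0,0,0,100],[0,0,20,0,0,0,100],[0,0,20,0,0,0,100],[0,0,20,0,0,0,100],[0,0,14,0,0,0,100],[0,0,8,0,0,0,100],[0,0,0,0,0,0,50],[0,0,0,0,0,0,50]]], "squeeze": 20}}

```text
clock: 4.15
tool_pos: [0.5488, 0.2145, 0.1792]
eef_rot: [0.223, 0.975, 0.0, 0.0]
contact_force: [-0.1, 0.8, 0.5]
opening: 0.841
```

Emit:
{"fn": "carry_out", "kwargs": {"motion": [[[0,0,0,0,0,0,25],[0,0,0,0,0,0,0],[0,0,0,0,0,0,0],[0,0,0,0,0,0,0],[0,0,0,0,0,0,0],[0,0,0,0,0,0,0],[0,0,0,0,0,0,0],[0,0,0,0,0,0,0]]], "squeeze": 20}}

```text
clock: 4.95
tool_pos: [0.5481, 0.2134, 0.1786]
eef_rot: [0.223, 0.975, -0.001, -0.0]
contact_force: [-2.4, -2.4, 0.7]
opening: 0.152
```

Run:
```python
from h import *
goal([.5493,.2124,.178],154.5)
```

```text
pos [0.5481 0.2134 0.1786] yaw 154.3 q [-0.06  0.83 -0.7   1.74  0.7   0.84  0.03] t 4.95 F [-2.4  -2.41  0.66] M [-0.444  0.172  0.037] op 0.1517261499513734
shift mm [-1.5 -0.4  0.6] turn [-0.002 -0.    -0.004]
```

The opening of 13.4 mm matches the 14 mm bar, so it is gripped. Now I turn clockwise (tool az positive).

Emit:
{"fn": "carry_out", "kwargs": {"motion": [[[0,0,0,0,0,0.07,0],[0,0,0,0,0,0.07,0],[0,0,0,0,0,0.07,0],[0,0,0,0,0,0.07,0],[0,0,0,0,0,0,0]]], "squeeze": 30}}

```text
clock: 5.45
tool_pos: [0.5482, 0.2135, 0.1786]
eef_rot: [0.357, 0.934, -0.001, 0.0]
contact_force: [-0.8, -1.9, 1.1]
opening: 0.154
```

```bash
cat > g.py <<'E'
from h import *
from scipy.spatial.transform import Rotation as R
s=readout.get_state(); goal([.5493,.2124,.178],154.5)
M=R.from_quat(s['eef_rot']).as_matrix(); print('F tool',(M.T@s['contact_force']).round(2),'M tool',(M.T@s['moment']).round(3))
E
python3 g.py
```

```text
pos [0.5482 0.2135 0.1786] yaw 138.2 q [-0.1   0.81 -0.63  1.74  0.64  0.8  -0.2 ] t 5.45 F [-0.8  -1.88  1.13] M [-0.367  0.083 -0.105] op 0.15436314284699182
shift mm [-1.5 -0.1  0.6] turn [-0.002  0.    -0.284]
F tool [-0.66 -1.94 -1.12] M tool [ 0.329 -0.183  0.105]
```

Emit:
{"fn": "carry_out", "kwargs": {"motion": [[[0,0,0,0,0,0.07,0],[0,0,0,0,0,0.07,0],[0,0,0,0,0,0,0]]]}}

```text
clock: 5.75
tool_pos: [0.5482, 0.2135, 0.1786]
eef_rot: [0.42, 0.907, -0.001, 0.0]
contact_force: [-0.9, -2.0, 1.1]
opening: 0.154
```

```bash
cat >> g.py <<'E'
v=[]
for i in range(4):
    eyes.snapshot('top'); v.append(readout.get_state()['moment'][2])
print('Mz',np.round(v,3),np.mean(v).round(3))
E
python3 g.py
```

```text
pos [0.5482 0.2135 0.1786] yaw 130.3 q [-0.12  0.8  -0.59  1.74  0.61  0.79 -0.31] t 5.75 F [-0.92 -2.04  1.13] M [-0.436  0.126 -0.108] op 0.15419810032454873
shift mm [-1.5  0.1  0.6] turn [-0.001  0.    -0.423]
F tool [-0.96 -2.03 -1.13] M tool [ 0.378 -0.251  0.108]
Mz [-0.032 -0.052 -0.069 -0.092] -0.061
```

Emit:
{"fn": "carry_out", "kwargs": {"motion": [[[0,0,0,0,0,0.07,0],[0,0,0,0,0,0.07,0],[0,0,0,0,0,0,0]]]}}

```text
clock: 6.25
tool_pos: [0.5483, 0.2136, 0.1786]
eef_rot: [0.483, 0.876, -0.001, 0.0]
contact_force: [-1.1, -2.0, 2.3]
opening: 0.149
```

```bash
python3 g.py
```

```text
pos [0.5483 0.2136 0.1786] yaw 122.2 q [-0.14  0.8  -0.55  1.74  0.57  0.77 -0.42] t 6.25 F [-1.14 -2.05  2.28] M [-0.661  0.248  0.02 ] op 0.14890491732681682
shift mm [-1.5  0.2  0.6] turn [-0.001  0.001 -0.563]
F tool [-1.13 -2.06 -2.28] M tool [ 0.562 -0.427 -0.02 ]
Mz [-0.049 -0.052 -0.031 -0.023] -0.039
```

Emit:
{"fn": "carry_out", "kwargs": {"motion": [[[0,0,0,0,0,0.07,0],[0,0,0,0,0,0.07,0],[0,0,0,0,0,0,0]]]}}

```text
clock: 6.75
tool_pos: [0.5483, 0.2136, 0.1786]
eef_rot: [0.543, 0.84, -0.001, 0.0]
contact_force: [-1.4, -4.4, 2.2]
opening: 0.155
```

```bash
python3 g.py
```

```text
pos [0.5483 0.2136 0.1786] yaw 114.2 q [-0.16  0.79 -0.52  1.74  0.54  0.75 -0.53] t 6.75 F [-1.38 -4.41  2.22] M [-0.818  0.296  0.044] op 0.15474967365434888
shift mm [-1.5  0.4  0.6] turn [-0.001  0.001 -0.703]
F tool [-3.46 -3.07 -2.22] M tool [ 0.605 -0.625 -0.044]
Mz [ 0.003  0.036  0.032 -0.001] 0.017
```

Emit:
{"fn": "carry_out", "kwargs": {"motion": [[[0,0,0,0,0,0.07,0],[0,0,0,0,0,0.07,0],[0,0,0,0,0,0,0]]]}}

```text
clock: 7.25
tool_pos: [0.5484, 0.2137, 0.1786]
eef_rot: [0.601, 0.799, -0.0, 0.0]
contact_force: [-1.6, -4.6, 2.3]
opening: 0.152
```

```bash
python3 g.py; python3 -c "
from h import *; snap('scene','sc2'); s=cv2.imread('pics/sc2.png')[150:310,330:480]; cv2.imwrite('pics/crop2.png',cv2.resize(s,(560,597),interpolation=cv2.INTER_CUBIC))"
```

```text
pos [0.5484 0.2137 0.1786] yaw 106.2 q [-0.18  0.78 -0.48  1.75  0.5   0.74 -0.64] t 7.25 F [-1.58 -4.57  2.33] M [-0.954  0.321  0.045] op 0.15195280750429924
shift mm [-1.5  0.5  0.6] turn [-0.001  0.001 -0.844]
F tool [-3.95 -2.79 -2.33] M tool [ 0.574 -0.827 -0.045]
Mz [0.032 0.101 0.065 0.035] 0.058
```

View pics/crop2.png

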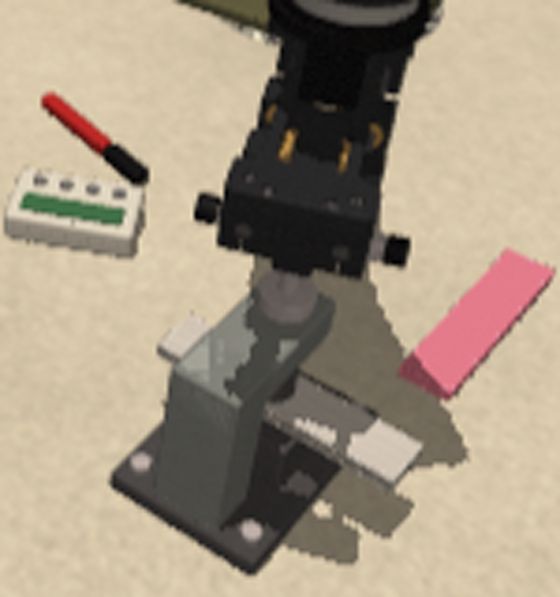

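The bar is turning with the gripper, and the knobs are visible either side of it. Torque is rising at about 0.35 N m/rad, starting from about 0.55 rad.

Emit:
{"fn": "carry_out", "kwargs": {"motion": [[[0,0,0,0,0,0.07,0],[0,0,0,0,0,0.07,0],[0,0,0,0,0,0.07,0],[0,0,0,0,0,0,0]]], "squeeze": 35}}

```text
clock: 7.9
tool_pos: [0.5485, 0.2137, 0.1786]
eef_rot: [0.681, 0.732, -0.0, 0.0]
contact_force: [-1.4, -4.4, 2.3]
opening: 0.149
```

```bash
python3 g.py
```

```text
pos [0.5485 0.2137 0.1786] yaw 94.2 q [-0.21  0.77 -0.42  1.75  0.45  0.72 -0.79] t 7.9 F [-1.37 -4.39  2.29] M [-0.981  0.333  0.141] op 0.14889354737915786
shift mm [-1.3  0.7  0.6] turn [-1.000e-03  1.000e-03 -1.053e+00]
F tool [-4.28 -1.68 -2.28] M tool [ 0.403 -0.954 -0.141]
Mz [0.201 0.237 0.145 0.18 ] 0.191
```

Emit:
{"fn": "carry_out", "kwargs": {"motion": [[[0,0,0,0,0,0.07,0],[0,0,0,0,0,0,0]]]}}

```text
clock: 8.3
tool_pos: [0.5485, 0.2137, 0.1786]
eef_rot: [0.706, 0.708, -0.0, 0.0]
contact_force: [-1.2, -4.7, 3.2]
opening: 0.151
```

```bash
python3 g.py
```

```text
pos [0.5485 0.2137 0.1786] yaw 90.2 q [-0.22  0.77 -0.4   1.75  0.43  0.71 -0.85] t 8.3 F [-1.2  -4.68  3.19] M [-1.009  0.273  0.165] op 0.1506337411270156
shift mm [-1.3  0.8  0.6] turn [-0.000e+00  1.000e-03 -1.123e+00]
F tool [-4.68 -1.21 -3.19] M tool [ 0.275 -1.008 -0.165]
Mz [0.223 0.231 0.18  0.191] 0.206
```

Emit:
{"fn": "carry_out", "kwargs": {"motion": [[[0,0,0,0,0,0.06,0],[0,0,0,0,0,0,0],[0,0,0,0,0,0,0]]]}}

```text
clock: 8.8
tool_pos: [0.5485, 0.2137, 0.1786]
eef_rot: [0.727, 0.687, -0.0, 0.0]
contact_force: [-2.1, -4.7, 3.3]
opening: 0.151
```

```bash
python3 g.py
```

```text
pos [0.5485 0.2137 0.1786] yaw 86.8 q [-0.23  0.77 -0.38  1.75  0.41  0.71 -0.89] t 8.8 F [-2.1  -4.74  3.33] M [-0.976  0.287  0.228] op 0.150822363247822
shift mm [-1.2  0.8  0.6] turn [-0.000e+00  1.000e-03 -1.181e+00]
F tool [-4.85 -1.84 -3.33] M tool [ 0.232 -0.99  -0.229]
Mz [0.216 0.227 0.22  0.257] 0.23
```

Emit:
{"fn": "carry_out", "kwargs": {"motion": [[[0,0,0,0,0,0,30],[0,0,0,0,0,0,60],[0,0,0,0,0,0,100],[0,0,0,0,0,0,100],[0,0,0,0,0,0,100],[0,0,0,0,0,0,100],[0,0,0,0,0,0,100]]]}}

```text
clock: 9.7
tool_pos: [0.5485, 0.2142, 0.1787]
eef_rot: [0.727, 0.686, 0.0, 0.0]
contact_force: [-0.0, -0.2, -0.2]
opening: 0.768
```

Emit:
{"fn": "carry_out", "kwargs": {"motion": [[[0,0,-10,0,0,0,100],[0,0,-20,0,0,0,100],[0,0,-30,0,0,0,100],[0,0,-30,0,0,0,100],[0,-40,-20,0,0,0,100],[0,-40,0,0,0,0,100],[0,-40,0,0,0,0,100],[0,0,0,0,0,0,100]]]}}

```text
clock: 10.5
tool_pos: [0.4232, 0.2212, 0.2896]
eef_rot: [0.725, 0.689, -0.002, -0.0]
contact_force: [-0.1, 0.5, 0.2]
opening: 1.003
```

```bash
python3 g.py; python3 -c "
from h import *; snap('scene','sc3'); snap('top','top3'); a=cv2.imread('pics/sc3.png')[170:310,200:480];b=cv2.imread('pics/top3.png')[80:260,180:480]
cv2.imwrite('pics/crop3.png',np.vstack([cv2.resize(a,(560,280)),cv2.resize(b,(560,320))]))"
```

```text
pos [0.4232 0.2212 0.2896] yaw 87.0 q [-0.27  0.49 -0.47  1.95  0.31  0.78 -0.96] t 10.5 F [-0.12  0.49  0.18] M [ 0.006 -0.152  0.09 ] op 1.0028329107197613
shift mm [ -2.  126.7 111.3] turn [-0.004  0.    -1.177]
F tool [ 0.48 -0.14 -0.18] M tool [-0.151  0.014 -0.09 ]
Mz [ 0.017 -0.025 -0.001  0.01 ] 0.0
```

View pics/crop3.png

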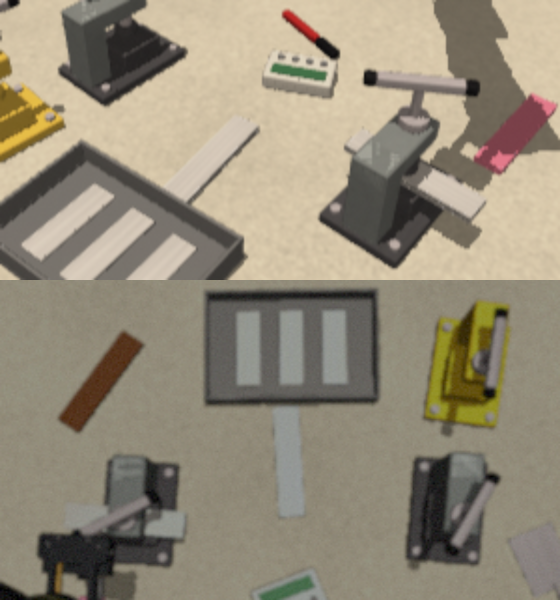

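Handle released, coupon in place, spare handle unmoved. I'll measure how far the handle sprang back.

Run:
```python
from h import *
s=dict(np.load('pics/sc3.npz'))
a,b=onz(s,385.5,208.5,.175),onz(s,436,214,.175); print(a,b,(a+b)/2,np.linalg.norm(a-b),np.degrees(np.arctan2(*(b-a)[1::-1])))
for f in('top','top3'):
    s=dict(np.load(f'pics/{f}.npz')); p=s['pixels'][170:250,405:465].astype(int)
    print(f,np.argwhere((p.max(2)<35))[:3])
d=np.abs(np.load('pics/top.npz')['pixels'][170:250,395:465].astype(int)-np.load('pics/top3.npz')['pixels'][170:250,395:465]); print('spare diff',d.max(),d.mean())
```

```text
[0.57125233 0.16905918 0.175     ] [0.52529878 0.25849224 0.175     ] [0.54827555 0.21377571 0.175     ] 0.10054850534680969 117.19554003284196
top [[11 12]
 [11 13]
 [11 14]]
top3 [[10 14]
 [11 12]
 [11 13]]
spare diff 44 9.203035714285715
```

```bash
python3 -c "
from plant import ticket,readout; print(ticket.finish_job(), readout.get_state()['clock'])"
```

```text
the job is handed in; nothing more can be done
the job is handed in; nothing more can be done
```

I turned the T-handle of the loaded grey clamp clockwise until the coupon was firmly clamped, let go, backed clear, and handed the job in at about 11 s. `finish_job` gave no verdict.

- **Tightening:** I turned the handle about 1.18 rad. The torque on the hand rose from about -0.05 to +0.23 N m, a rise of about 0.28 N m against the 0.2 needed.
- **After letting go:** the handle sprang back by about 0.53 rad, more than the "little" I expected. It rests about 0.65 rad past its start. From the torque readings, that puts it roughly 0.2 rad past contact, where friction holds it with about 20 N on the coupon. I worked that force out and did not measure it directly.
- **Coupon and other clamps:** in the last pictures the coupon still lies in place. The empty clamp's handle looks unmoved and the gripper stayed well above it. My pixel comparison of that handle (mean difference 9) settled nothing, because I had no noise level to hold it against; the few knob pixels I printed agreed to within a pixel or two.
- **Forces:** the forces I read stayed under about 7 N. After backing off they were about zero.

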